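Fit the red diamond drum on the grinder's splined spindle and hold it home

ROBOT

A 7-joint arm with a two-finger parallel gripper is mounted at the origin on the work surface. World frame = base frame: x ahead of the robot, y to its left, z up, the work surface at z = 0. Lengths are in m, angles in rad, forces in N, time in s.
With the tool pointing down it reaches from about 0.4 to 0.85 m from the base axis. Payload 4.5 kg.
Tool frame: the origin (TCP) lies on the centre line of the jaws, within the pads' length; the fingertips stand ahead of it and the grasp point (between the pads) lies 3 mm ahead of it (r.finger_overhang is the z of the fingertips in the tool frame, in m); z points along the fingers, y is the direction in which the jaws open and shut (so a half turn about z gives the same grasp; the last joint's range is limited). The gripper opens to 88 mm and grips with 3 to 60 N. Pads are 18 mm wide; open, the fingers measure 123 mm over their backs; the gripper's body (75 mm by 187 mm) begins 45 mm behind the grasp point.
Start: joints at [0.034, 0.689, -0.195, 1.565, 0.157, 0.902, -0.215], TCP at [0.625, 0, 0.261] pointing down, gripper open.
Joint ranges: [-3.01, 3.01], [-0.46, 2.08], [-1.47, 1.51], [0.13, 2.56], [-1, 4.14], [0.04, 2.09], [-2.66, 2.66]. Speed limits (rad/s): [2.57, 2.57, 3.14, 3.14, 3.14, 3.14, 3.14].

INTERFACE

Orientations are given as a unit quaternion [x, y, z, w].
In Python, from plant import get_state, snapshot, camera_model, workorder, boxes_of, mark_of, r gives the robot as it stands.
- The arm moves only by the tool jog_arm, never from a script. Its argument "rows" is a list of rows, each a list of 2 entries, a list of its own where there are three numbers: the shift along the tool's x, y, z normalised to -1 to 1, where 1 is 75 cm, then the turn about the tool's z normalised to -1 to 1, where 1 is 2 rad. A call has 1 to 20 rows; each row is the pose to reach, as a shift and turn from the pose commanded when the call began, along the tool's axes at that moment; what a row does not reach only later rows make up. A row lasts 1/12 s, in which the tool goes at most 41.7 mm and 7.16 degrees, less where a joint would pass 70% of its speed; a pose out of reach is approached as far as the arm can. A call with a number of a shift or a turn outside -1 to 1 is refused whole. A call with a gripper value outside its range is refused whole. "gripper" is the finger opening in mm, from 0 to 88.1, set as the call begins (left out, the last holds). The fingers move at their own pace and stop on an object; "newtons" is the grip in N (left out, the last holds). Time passes only in rows, so rows that repeat a pose let the fingers close. It gives the time, the measured TCP pose, the force and the opening at its end, in the units of the state.
- get_state(): the state, without advancing time (a new reading comes with each control period).
- snapshot(name): name is "scene" or "side" or "wrist"; returns the picture (400x640x3 uint8, red, green, blue); there is no depth.
- camera_model(name): a dict with "mtx" (3x3 intrinsics, pixels), "extrinsics" (4x4, takes a point from camera to world coordinates); the wrist camera has in their place "T_tool_cam" (4x4, takes a point from camera to tool coordinates, whose origin is the TCP and whose axes are the flange's). Camera axes: x right, y up, looking along -z (the intrinsics and any distortion apply to the point x, -y, -z); pixel columns grow to the right and rows downward; lengths in m; the calibration is good to about 2 mm. A picture is of the moment at which its call begins: read the wrist's pose just before it. camera_model takes no time and is no camera call.
- workorder.finish_job(): hands the job in, once; it reports no verdict.
Trained networks look in the newest picture that a camera, given by its name, has taken for a name from the list of things; names that differ only in an ending like _2 or _b are one class to them, and where a whole thing is asked for, a point or a joint stands for the part that bears it (a point fixed in the world has none). Each returns a list of dicts, best first, with "p" (0 to 1); they miss things now and then, are a little off and sometimes report something else, mostly with a low value. They report only what shows in the picture. A call takes as long as a camera call.
- boxes_of(thing, camera): "rect" ([left, top, right, bottom] in pixels, round what is visible of it).
- mark_of(thing, camera): "pixel" ([row, column] in pixels: a listed point, or the origin of a listed thing).
The state is a dict: "clock": time; "q": joint angles; "qd": joint speeds; "joint_torque": joint torques, N m; "tool_pos": TCP position; "eef_rot": TCP orientation; "contact_force": force on the tool from outside, world axes, zero at the start; "moment": the same for the moment, N m; "opening": opening from 0.0 (shut) to 1.0 (fully open).
Only numpy, scipy, OpenCV 4.12 (cv2) and the standard library are available. Lean on these libraries where they do the work, as an engineer would, in place of code of your own. Each camera call takes 0.05 s, during which the arm holds its last target.

TASK

Take the diamond drum with the red top out of the case and fit it upright, red end up, on the edge grinder's upright spindle: turn it until the splines mesh, slide it down onto the sprung flange and press it fully home. Finish while still gripping it and pressing it down, because the spring would lift it again before I can run the nut on. Leave the other drums, the nut and everything else on the bench where they are.

Things in the scene. Friction and masses are not known exactly. Their poses are not given: they have to be found in the camera images.
- drum_red: Diamond grinding drum: upright cylinder 47 mm in diameter, 56 mm high, 0.25 to 0.49 kg, dark grey grit below, red top 12 mm. Origin at the centre of its underside, z up along its axis. Splined bore right through; the bore's six slots lie along its x axis and every 60 degrees from it; a white line on the red top marks the slot at +x. It stands upright in the case; the three drums swap places.
- drum_mouth (a point): Centre of the red drum's top end, 56 mm above its origin, same axes. The bore is 21.6 mm across the tips of its teeth; its six slots are 7.6 mm wide and reach out to 29 mm diameter.
- case: Open clear case with yellow foam, fixed, 190 mm (its x) by 250 (y). Origin: centre of its underside. Foam top at 25 mm, walls up to 40. Drums stand at x -35, y -85, 0, +85 mm, each loose over a foam peg (16 mm thick, 18 high) in its bore: lift 20 mm before moving sideways. Burrs up to 61 mm high at x +53 and +77. Its lid lies flat beyond +x, 16 mm high, out to x +290.
- spindle: Upright steel spindle in the middle of the grinder's deck, locked so it cannot turn. Origin on its axis at deck height, z up along it. Six splines 6 mm wide, 27 mm across, run up to z = 58 mm along its x axis and every 60 degrees; a white mark is on the end of the one at +x. The drum's underside stops at z = 58 mm when out of mesh; z = 20 mm on the resting flange; 12 mm fully home.
- nose (a point): Top end of the spindle, 90 mm above the deck, same axes as the spindle: a thread 12 mm in diameter for 24 mm, then a 6 mm long cone, then the round core, 20 mm in diameter. It stands out of the fitted drum's top. The drum fits at any of six angles, with about 3 degrees of play either way and 0.8 mm sideways.
- flange (a joint): Brass backing flange, 42 mm in diameter, around the foot of the spindle on a spring: how far it is pressed down, in m, 0 at rest to 0.008 at its stop. The spring pushes up with 7 N at rest and 14 N at the stop, more than the drum weighs, so the drum must be pressed and kept pressed.
- drum_blue: Drum of the same shape with a blue top, standing in the case: leave it. Origin at the centre of its underside.
- drum_green: Drum of the same shape with a green top, standing in the case: leave it. Origin at the centre of its underside.
- grinder: Bench edge grinder, fixed, a light grey housing 220 mm (its x) by 240 mm (its y), slatted deck 115 mm above the bench. Origin at the centre of its underside, below the spindle. A clear splash fence along the deck's +x edge rises 45 mm above the deck.
- arbor_nut: Knurled brass nut, 30 mm in diameter, 12 mm high, lying on the grinder's deck: leave it. Origin at the centre of its underside.
- wrench: Steel wrench, 180 mm, lying on the bench: leave it. Origin at its middle.
- dressing_stick: Off-white abrasive stick, 130 x 24 x 24 mm, lying on the bench: leave it. Origin at the centre of its underside.
- brush: Wooden-handled brush, 200 mm, lying on the bench: leave it. Origin at its middle.
- oil_bottle: Amber bottle, 60 mm in diameter, 150 mm high, standing on the bench beyond the grinder: leave it. Origin at the centre of its underside.
- tile: Green-grey stone tile, 100 x 100 x 10 mm, lying on the bench: leave it. Origin at the centre of its underside.

How it is judged:
By the outcome, as a careful person would: the job done as asked, in the order asked, and still so for the second after the job is handed in, while the arm keeps its last pose, push and grip.
It also fails if it takes over 58 s, if anything falls off the work surface, if the arm or the gripper's body presses on something with over 40 N, if the wrist force passes 120 N, or if a joint passes its speed limit or range.

## Working session

There is one attempt and no reset: what is moved stays moved. The work goes in short steps, Python scripts to look and compute and a tool call to move; the robot and the scene stay as the last step left them, time stands still between calls to the robot, and variables do not carry over. Pictures are saved under pics/ and viewed, and the job is handed in when it is done.

Besides the shell and the picture viewer there is one more tool, called after "Request:" as a command line: name --argument value ..., lists and objects as JSON in quotes. jog_arm: Moves the arm, as the interface text tells. Scaled input: -1 to 1 covers 75 cm each way for a shift and 2 rad each way for a turn. Its arguments: {"type":"object","properties":{"rows":{"type":"array"},"gripper":{"type":"number"},"newtons":{"type":"number"}},"required":["rows"]}

```bash
ls; mkdir -p pics
python3 - <<'E'
from plant import *
import cv2, numpy as np
s=get_state(); print({k:np.round(v,4) if k!='x' else v for k,v in s.items()})
print(r.finger_overhang)
for n in ['scene','side','wrist']:
    im=snapshot(n); cv2.imwrite(f'pics/{n}0.png',im[:,:,::-1])
    m=camera_model(n); print(n,{k:np.round(v,4) if not isinstance(v,str) else v for k,v in m.items()})
    for t in ['drum_red','drum_mouth','nose','spindle','case','grinder','drum_blue','drum_green']:
        a=mark_of(t,n)[:2]; b=boxes_of(t,n)[:1]; print(t,[(np.round(x['pixel'],1),round(x['p'],2)) for x in a],[(np.round(x['rect']),round(x['p'],2)) for x in b])
print(get_state()['clock'])
E
```

```text
pics
{'clock': np.float64(0.0), 'q': array([ 0.0338,  0.69  , -0.1945,  1.5663,  0.1573,  0.9025, -0.2151]), 'qd': array([ 0.0002,  0.0011, -0.0003, -0.001 ,  0.0001,  0.0001,  0.    ]), 'joint_torque': array([ 3.00000e-04, -5.27572e+01, -1.26690e+00, -1.53434e+01,
       -5.26000e-02,  6.60000e-03,  2.00000e-04]), 'tool_pos': array([ 6.244e-01, -1.000e-04,  2.599e-01]), 'eef_rot': array([ 7.071e-01,  7.071e-01, -7.000e-04, -6.000e-04]), 'contact_force': array([-0.2591,  0.2933, -0.15  ]), 'moment': array([0.0357, 0.0217, 0.0638]), 'opening': np.float64(0.9977)}
0.022
scene {'mtx': array([[382.3167,   0.    , 320.1277],
       [  0.    , 382.3167, 201.2706],
       [  0.    ,   0.    ,   1.    ]]), 'extrinsics': array([[-0.2105, -0.7626,  0.6117,  1.2189],
       [ 0.9776, -0.1651,  0.1306,  0.1312],
       [ 0.0014,  0.6255,  0.7802,  1.0441],
       [ 0.    ,  0.    ,  0.    ,  1.    ]])}
drum_red [(array([250.7, 430. ]), 0.57)] [(array([424., 233., 442., 253.]), 0.81)]
drum_mouth [(array([238.1, 433.6]), 0.81)] [(array([420., 232., 440., 253.]), 0.65)]
nose [(array([189.1, 270.4])
[... 1573 characters left out ...]
 , 314.6797],
       [  0.    , 319.4653, 199.1768],
       [  0.    ,   0.    ,   1.    ]]), 'T_tool_cam': array([[ 5.000e-04,  9.579e-01,  2.871e-01,  7.480e-02],
       [ 1.000e+00, -5.000e-04, -3.000e-04,  1.000e-04],
       [-1.000e-04,  2.871e-01, -9.579e-01, -1.246e-01],
       [ 0.000e+00,  0.000e+00,  0.000e+00,  1.000e+00]])}
drum_red [] []
drum_mouth [] []
nose [] [(array([194., 334., 238., 382.]), 0.59)]
spindle [(array([346.2, 221.9]), 0.94)] []
case [] [(array([159.,   0., 545.,  58.]), 0.67)]
grinder [(array([285.1, 247.9]), 0.94)] [(array([110., 203., 343., 380.]), 0.95)]
drum_blue [(array([  8.5, 227.4]), 0.59)] [(array([183.,   0., 248.,  35.]), 0.93)]
drum_green [] []
2.55
```

View pictures.

View pics/scene0.png

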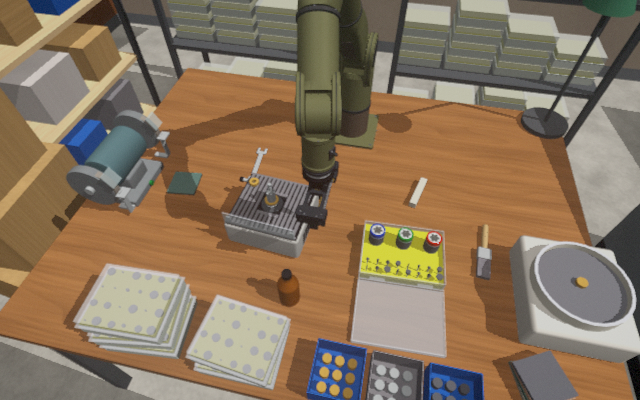

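View pics/side0.png

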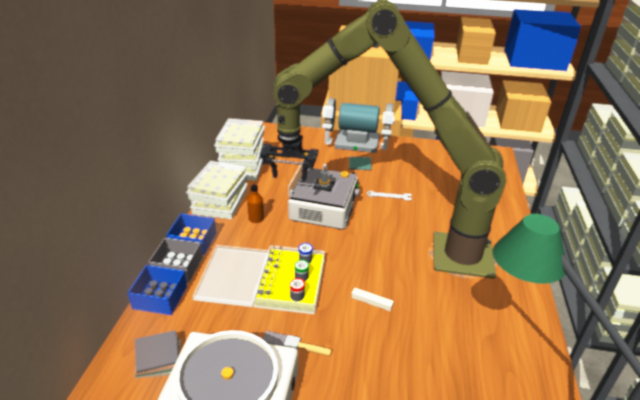

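View pics/wrist0.png

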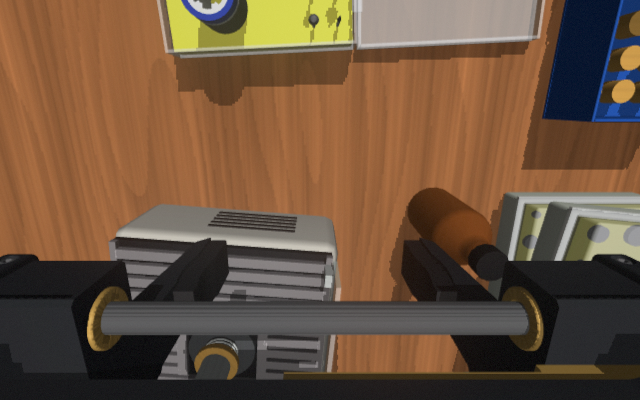

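```bash
cat > h.py <<'E'
import numpy as np, cv2
from plant import *
from scipy.spatial.transform import Rotation as R
def cam(n,s=None):
    m=camera_model(n)
    if n=='wrist':
        s=s or get_state(); T=np.eye(4); T[:3,:3]=R.from_quat(s['eef_rot']).as_matrix(); T[:3,3]=s['tool_pos']
        E=T@np.array(m['T_tool_cam'])
    else: E=np.array(m['extrinsics'])
    return np.array(m['mtx']),E,m
def ray(n,rc,s=None):
    K,E,_=cam(n,s); d=np.linalg.solve(K,[rc[1],rc[0],1]); d=E[:3,:3]@(d*[1,-1,-1]); return E[:3,3],d
def at_z(n,rc,z,s=None):
    o,d=ray(n,rc,s); return o+d*(z-o[2])/d[2]
def tri(rays):
    A=np.zeros((3,3));b=np.zeros(3)
    for o,d in rays:
        d=d/np.linalg.norm(d);P=np.eye(3)-np.outer(d,d);A+=P;b+=P@o
    x=np.linalg.solve(A,b); return x,[np.linalg.norm(np.cross(x-o,d/np.linalg.norm(d))) for o,d in rays]
def proj(n,p,s=None):
    K,E,_=cam(n,s); q=np.linalg.inv(E)@np.r_[p,1]; u=K@(q[:3]*[1,-1,-1]); return np.array([u[1]/u[2],u[0]/u[2]])
E
python3 - <<'E'
from h import *
print(camera_model('scene').keys(),camera_model('wrist').keys())
for nm,a,b,z in [('mouth',(238.1,433.6),(284.9,296.8),None),('red',(250.7,430),(294,298.8),0),('nose',(189.1,270.4),(163.8,326.7),.205),('spindle',(205.4,270.6),(186.9,322.3),.115),('case',(256.8,401.6),(283.2,292.1),0),('blue',(236.5,373.7),(259.1,307.6),0),('green',(243.9,402.2),(279.8,302.1),0)]:
    x,e=tri([ray('scene',a),ray('side',b)]); print(nm,x.round(4),np.round(e,4))
print('grinder wrist',at_z('wrist',(285.1,247.9),0),at_z('wrist',(346.2,221.9),.115))
E
```

```text
dict_keys(['mtx', 'extrinsics']) dict_keys(['mtx', 'T_tool_cam'])
mouth [0.5272 0.3338 0.0759] [0.0007 0.0007]
red [0.5302 0.3302 0.0244] [0.0092 0.0092]
nose [ 0.5299 -0.1691  0.1992] [0.0116 0.0116]
spindle [ 0.5346 -0.1716  0.1057] [0.0024 0.0024]
case [ 0.5618  0.2532 -0.0031] [0.0008 0.0008]
blue [0.5271 0.1582 0.027 ] [0.0013 0.0013]
green [0.5279 0.2496 0.0166] [0.0005 0.0005]
grinder wrist [ 0.53390941 -0.16357251  0.        ] [ 0.53026782 -0.16354486  0.115     ]
```

The scene view shows the red drum at about (243,433), the case's outer drum. The spindle stands on the grinder at about (200,271). In the wrist view the spindle is partly hidden at (360,215). I'll look at the spindle first.

Request:
jog_arm --rows '[[[-0.287,-0.126,-0.12],0],[[-0.287,-0.126,-0.12],0],[[-0.287,-0.126,-0.12],0],[[-0.287,-0.126,-0.12],0],[[-0.287,-0.126,-0.12],0],[[-0.287,-0.126,-0.12],0],[[-0.287,-0.126,-0.12],0],[[-0.287,-0.126,-0.12],0],[[-0.287,-0.126,-0.12],0],[[-0.287,-0.126,-0.12],0]]'

```text
clock: 3.38
tool_pos: [0.531, -0.2132, 0.3502]
eef_rot: [0.706, 0.708, 0.0, -0.001]
contact_force: [0.4, 0.9, -0.2]
opening: 1.0
```

Run:
```python
from h import *
s=get_state(); im=snapshot('wrist'); np.save('w1.npy',im); import pickle; pickle.dump(s,open('w1.pkl','wb'))
cv2.imwrite('pics/w1.png',im[:,:,::-1])
print(s['tool_pos'],s['eef_rot'],s['clock'],s['q'])
a=mark_of('nose','wrist')[:2]; print(a); print([at_z('wrist',x['pixel'],.205,s) for x in a])
p=proj('wrist',[.5325,-.166,.205],s).astype(int); print(p)
c=np.array(a[0]['pixel']).astype(int) if a else p
crop=im[max(0,c[0]-60):c[0]+60,max(0,c[1]-80):c[1]+80]; cv2.imwrite('pics/w1c.png',cv2.resize(crop[:,:,::-1],None,fx=5,fy=5,interpolation=cv2.INTER_CUBIC))
```

```text
[ 0.53101167 -0.21323662  0.35024892] [ 7.06092989e-01  7.08118662e-01  4.38759357e-04 -6.77351600e-04] 3.3833 [ 0.43996063  0.52265905 -0.22885474  1.60493223  0.13079834  1.02985738
  0.17594673]
[{'pixel': [137.6, 312.9], 'p': 0.85}]
[array([ 0.52953415, -0.16550433,  0.205     ])]
[138 316]
```

View pics/w1.png

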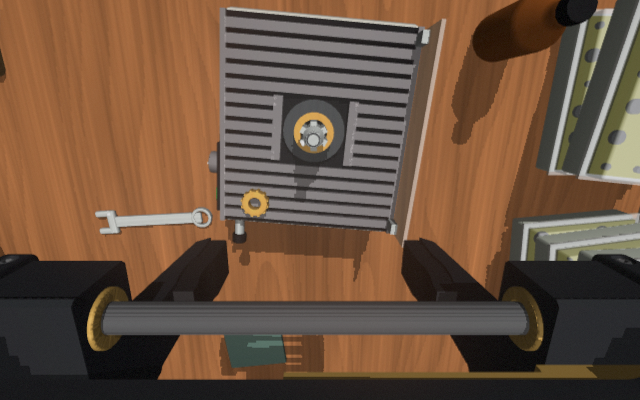

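View pics/w1c.png

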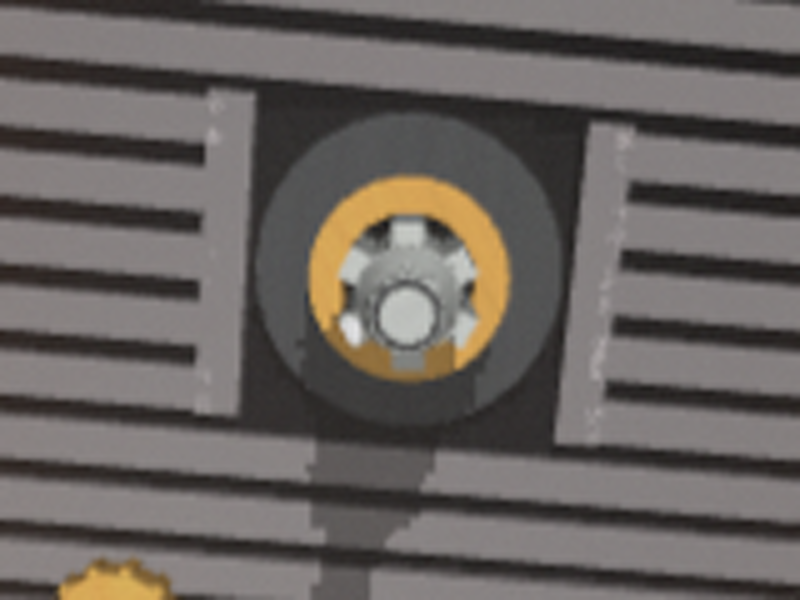

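```bash
cat >> h.py <<'E'
def splines(c,yaw,z,ro=.0135,w=.006,ri=.010):
    out=[]
    for k in range(6):
        a=yaw+k*np.pi/3; u=np.array([np.cos(a),np.sin(a)]); v=np.array([-u[1],u[0]])
        out.append([np.r_[c[:2]+u*rr+v*ss,z] for rr,ss in [(ri,-w/2),(ro,-w/2),(ro,w/2),(ri,w/2)]])
    return out
def circ(c,rad,z,n=60): return [np.r_[c[0]+rad*np.cos(t),c[1]+rad*np.sin(t),z] for t in np.linspace(0,2*np.pi,n)]
def overlay(im,s,polys,c,f=6,h=(45,60),name='o'):
    r0,c0=int(c[0]-h[0]),int(c[1]-h[1]); r0=max(r0,0);c0=max(c0,0)
    cr=im[r0:int(c[0]+h[0]),c0:int(c[1]+h[1])]; b=cv2.resize(cr[:,:,::-1],None,fx=f,fy=f,interpolation=cv2.INTER_CUBIC)
    for pl,col in polys:
        q=np.array([proj('wrist',p,s) for p in pl]); q=np.stack([(q[:,1]-c0+.5)*f-.5,(q[:,0]-r0+.5)*f-.5],1)
        cv2.polylines(b,[np.round(q).astype(int)],True,col,1)
    cv2.imwrite('pics/%s.png'%name,b)
E
python3 - <<'E'
from h import *; import pickle
im=np.load('w1.npy'); s=pickle.load(open('w1.pkl','rb'))
f=lambda X,Y:(77+(Y+.5)/5-.5,232+(X+.5)/5-.5)
print(at_z('wrist',f(408,315),.205,s),at_z('wrist',f(410,278),.135,s))
P=[at_z('wrist',f(*p),.173,s)[:2] for p in [(407,232),(463,267),(465,325),(408,360),(350,327),(355,267)]]
P=np.array(P); print(P.mean(0)); 
for i in range(3):
    d=P[i]-P[i+3]; print(np.degrees(np.arctan2(d[1],d[0]))%60,np.linalg.norm(d))
c=at_z('wrist',f(408,315),.205,s)
yaw=np.radians(29.5)
polys=[(x,(0,0,255)) for x in splines(c,yaw,.173)]+[(circ(c,.021,.135),(0,255,0)),(circ(c,.006,.205),(255,0,0))]
overlay(im,s,polys,(137,313),name='o1')
E
```

```text
[ 0.52978775 -0.16715229  0.205     ] [ 0.52987866 -0.16690142  0.135     ]
[ 0.52963761 -0.16715911]
30.567671499494125 0.02349329082117981
27.79483551368976 0.02377589326549519
32.73265938816236 0.023080483665059374
```

View pics/o1.png

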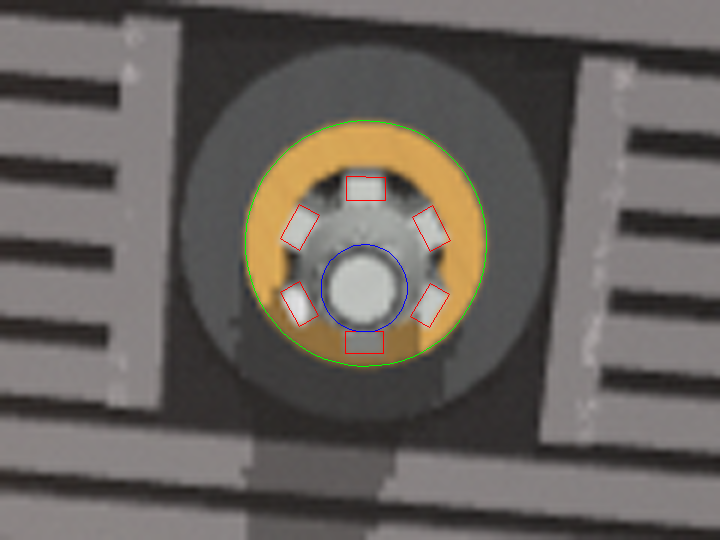

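The wrist view shows the nose at (140,313). The model overlay of flange, splines and tip fits the picture, with the spindle at (0.5297,-0.167) and yaw about 30° (mod 60). Next I'll look at the drum.

Request:
jog_arm --rows '[[[0.663,-0.005,0.172],0],[[0.663,-0.005,0.172],0],[[0.663,-0.005,0.172],0],[[0.663,-0.005,0.172],0],[[0.663,-0.005,0.172],0],[[0.663,-0.005,0.172],0],[[0.663,-0.005,0.172],0],[[0.663,-0.005,0.172],0],[[0.663,-0.005,0.172],0],[[0.663,-0.005,0.172],0],[[0.663,-0.005,0.172],0],[[0.663,-0.005,0.172],0],[[0.663,-0.005,0.172],0],[[0.663,-0.005,0.172],0],[[0.663,-0.005,0.172],0],[[0.663,-0.005,0.172],0]]'

```text
clock: 4.82
tool_pos: [0.5269, 0.2805, 0.2216]
eef_rot: [0.707, 0.707, -0.001, 0.001]
contact_force: [0.7, -0.6, 0.7]
opening: 0.998
```

```bash
cat > lookd.py <<'E'
from h import *; import pickle,sys
t=sys.argv[1]
s=get_state(); im=snapshot('wrist'); np.save(t+'.npy',im); pickle.dump(s,open(t+'.pkl','wb'))
cv2.imwrite(f'pics/{t}.png',im[:,:,::-1])
print(s['tool_pos'],s['eef_rot'],s['clock'],s['q'])
a=mark_of('drum_mouth','wrist')[:2]; print(a); print([at_z('wrist',x['pixel'],.076,s) for x in a])
if a:
    c=a[0]['pixel']; overlay(im,s,[],c,name=t+'c')
    print('crop origin',int(c[0]-45),int(c[1]-60))
E
python3 lookd.py d1
```

```text
[0.52688649 0.28052997 0.22163977] [ 7.07442916e-01  7.06769885e-01 -6.78330562e-04  6.25135871e-04] 4.8167 [-0.46816018  0.69935279 -0.17245099  1.6937727   0.16258087  0.76355972
 -0.71968909]
[{'pixel': [130.7, 316.6], 'p': 0.88}, {'pixel': [276.1, 321.0], 'p': 0.46}]
[array([0.52870539, 0.33339494, 0.076     ]), array([0.53307429, 0.19752957, 0.076     ])]
crop origin 85 256
```

View pics/d1.png

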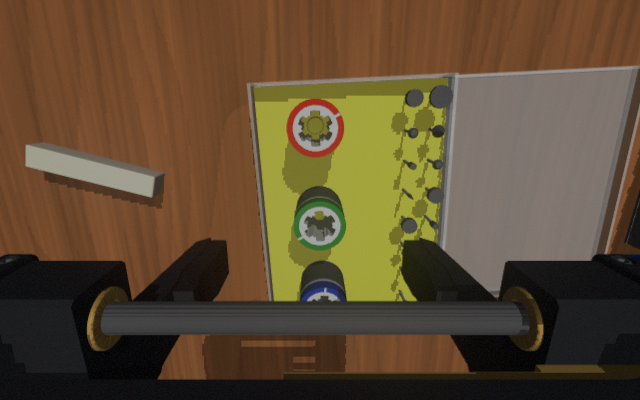

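View pics/d1c.png

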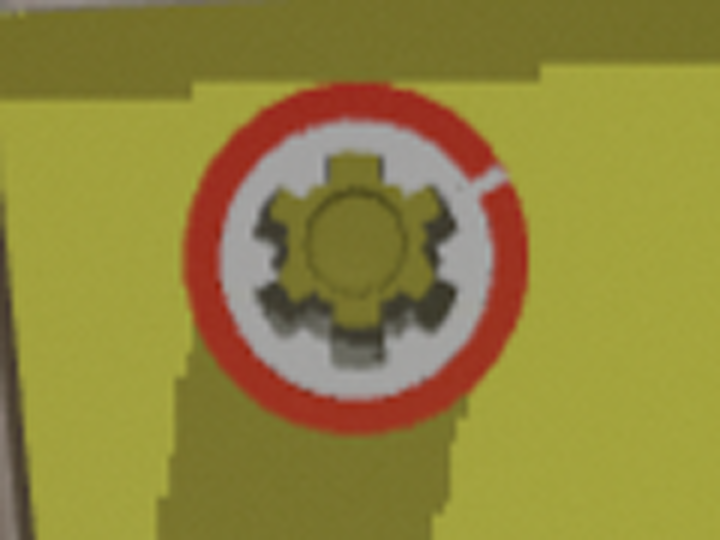

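```bash
cat > fitd.py <<'E'
from h import *; import pickle,sys
from scipy.optimize import least_squares
t=sys.argv[1]; z=float(sys.argv[2]); guess=[float(x) for x in sys.argv[3:5]]
im=np.load(t+'.npy'); s=pickle.load(open(t+'.pkl','rb'))
hsv=cv2.cvtColor(im,cv2.COLOR_RGB2HSV); m=(((hsv[...,0]<8)|(hsv[...,0]>172))&(hsv[...,1]>150)&(hsv[...,2]>60)).astype(np.uint8)
yy,xx=np.mgrid[:400,:640]; m[(yy-guess[0])**2+(xx-guess[1])**2>45**2]=0
cs,_=cv2.findContours(m,cv2.RETR_EXTERNAL,cv2.CHAIN_APPROX_NONE); c=max(cs,key=cv2.contourArea)
P=np.array([at_z('wrist',(p[0][1],p[0][0]),z,s)[:2] for p in c])
def res(p): return np.hypot(*(P-p[:2]).T)-p[2]
o=least_squares(res,[P[:,0].mean(),P[:,1].mean(),.0235],loss='soft_l1',f_scale=.0005); print('circle',o.x,'rms',np.sqrt((res(o.x)**2).mean()))
ctr=o.x[:2]; yaw=np.radians(float(sys.argv[5])) if len(sys.argv)>5 else np.radians(30)
polys=[(x,(0,0,255)) for x in splines(ctr,yaw,z,.0145,.0076,.0108)]+[(circ(ctr,.0235,z),(0,255,0))]
overlay(im,s,polys,guess,name=t+'o')
E
python3 fitd.py d1 .076 128 315 30
```

```text
circle [0.5272061  0.33534195 0.02214138] rms 0.001874114622235738
```

View pics/d1o.png

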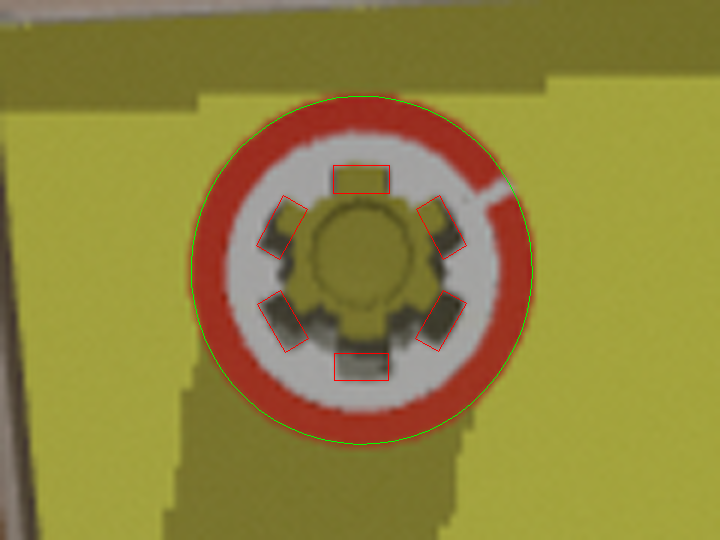

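The fit is good: the drum is at (0.5272,0.3353) with slots at about 30°, which matches the spindle. I'll grip it once, release and look again to calibrate the camera against the jaw centre.

Request:
jog_arm --rows '[[[0.073,0,0.05],0],[[0.073,0,0.1],0],[[0.073,0,0.15],0],[[0.073,0,0.18],0],[[0.073,0,0.206],0],[[0.073,0,0.206],0],[[0.073,0,0.206],0],[[0.073,0,0.206],0],[[0.073,0,0.206],0]]' --gripper 66 --newtons 20

```text
clock: 5.67
tool_pos: [0.5283, 0.337, 0.0695]
eef_rot: [0.707, 0.707, 0.002, 0.0]
contact_force: [-0.2, -0.2, -0.4]
opening: 0.75
```

Request:
jog_arm --rows '[[[0,0,0],0],[[0,0,0],0],[[0,0,0],0],[[0,0,0],0],[[0,0,0],0],[[0,0,0],0],[[0,0,0],0],[[0,0,0],0]]' --gripper 40

```text
clock: 6.33
tool_pos: [0.5272, 0.337, 0.0681]
eef_rot: [0.707, 0.707, 0.001, 0.0]
contact_force: [-0.8, -0.1, 6.6]
opening: 0.522
```

Request:
jog_arm --rows '[[[0,0,0],0],[[0,0,0],0],[[0,0,0],0],[[0,0,-0.04],0],[[0,0,-0.1],0],[[-0.03,0,-0.15],0],[[-0.073,0,-0.206],0],[[-0.073,0,-0.206],0],[[-0.073,0,-0.206],0],[[-0.073,0,-0.206],0],[[-0.073,0,-0.206],0],[[-0.073,0,-0.206],0]]' --gripper 66

```text
clock: 7.33
tool_pos: [0.5254, 0.2831, 0.2197]
eef_rot: [0.706, 0.708, -0.001, -0.001]
contact_force: [0.3, -0.5, -0.6]
opening: 0.751
```

```bash
python3 lookd.py d2; python3 fitd.py d2 .076 128 315 30
```

```text
[0.52540664 0.28312142 0.21969931] [ 0.70634534  0.7078654  -0.00140645 -0.00092717] 7.3333 [-0.46783149  0.70299595 -0.17952291  1.69342006  0.16587427  0.76317912
 -0.72400988]
[{'pixel': [134.0, 317.3], 'p': 0.55}]
[array([0.52717691, 0.33363954, 0.076     ])]
crop origin 89 257
circle [0.52729725 0.33532536 0.02213775] rms 0.0018670442739186657
```

View pics/d2o.png

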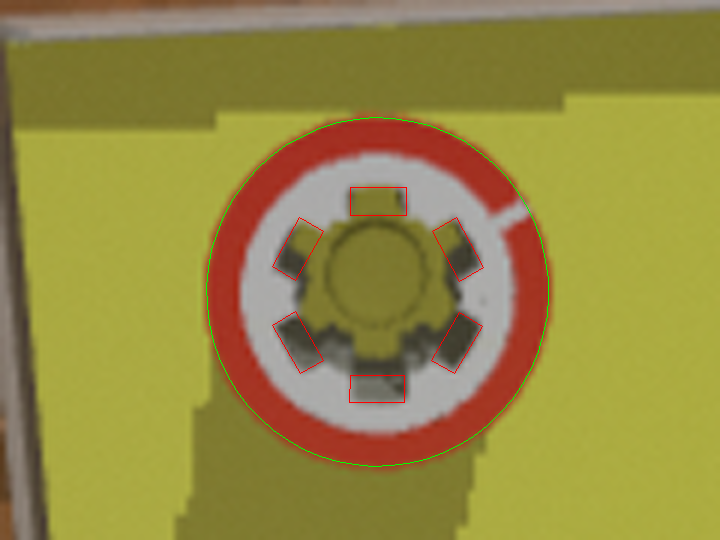

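The second fit agrees within 0.1 mm, and the jaw centre (x 0.5272) matches the drum (x 0.5273), so the camera calibration is good. Now the real grasp.

Request:
jog_arm --rows '[[[0.071,0,0.05],0],[[0.071,0,0.1],0],[[0.071,0,0.15],0],[[0.071,0,0.18],0],[[0.071,0,0.206],0],[[0.071,0,0.206],0],[[0.071,0,0.206],0],[[0.071,0,0.206],0],[[0.071,0,0.206],0],[[0.071,0,0.206],0],[[0.071,0,0.206],0]]' --gripper 66

```text
clock: 8.35
tool_pos: [0.5276, 0.3357, 0.0687]
eef_rot: [0.707, 0.707, 0.001, 0.0]
contact_force: [-0.6, -0.1, -0.5]
opening: 0.75
```

Request:
jog_arm --rows '[[[0,0,0],0],[[0,0,0],0],[[0,0,0],0],[[0,0,0],0],[[0,0,0],0],[[0,0,0],0],[[0,0,0],0],[[0,0,0],0],[[0,0,0],0]]' --gripper 40 --newtons 45

```text
clock: 9.1
tool_pos: [0.527, 0.3354, 0.0675]
eef_rot: [0.707, 0.707, 0.0, 0.0]
contact_force: [-0.1, -0.3, 4.4]
opening: 0.521
```

Run:
```python
from h import *
s=get_state(); print(s['tool_pos'],R.from_quat(s['eef_rot']).as_matrix().round(4).tolist(),s['contact_force'],s['opening'])
```

```text
[0.52697387 0.33535456 0.06750724] [[-0.0, 1.0, 0.0005], [1.0, 0.0, 0.0002], [0.0002, 0.0005, -1.0]] [-0.13154938 -0.33838995  4.40886932] 0.5210545190325354
```

Request:
jog_arm --rows '[[[0,0,-0.02],0],[[0,0,-0.05],0],[[0,0,-0.1],0],[[0,0,-0.15],0],[[0,0,-0.2],0],[[0,0,-0.25],0],[[0,0,-0.3],0],[[-0.05,0,-0.31],0],[[-0.1,0,-0.31],0],[[-0.15,0,-0.31],0],[[-0.2,0,-0.31],0],[[-0.25,0,-0.31],0],[[-0.3,0,-0.31],0],[[-0.35,0,-0.31],0],[[-0.4,0,-0.31],0],[[-0.45,0,-0.31],0],[[-0.5,0,-0.31],0],[[-0.5,0,-0.31],0],[[-0.5,0,-0.31],0]]'

```text
clock: 10.68
tool_pos: [0.5257, -0.0431, 0.2987]
eef_rot: [0.709, 0.705, -0.001, -0.0]
contact_force: [0.2, 0.4, -3.6]
opening: 0.519
```

Run:
```python
from h import *; import pickle
s=get_state(); print(s['tool_pos'],s['eef_rot'],s['contact_force'],s['opening'],s['clock'])
im=snapshot('wrist'); cv2.imwrite('pics/c1.png',im[:,:,::-1])
```

```text
[ 0.52570492 -0.04312325  0.29868862] [ 7.09336134e-01  7.04868891e-01 -1.37475301e-03 -4.53509568e-04] [ 0.21712165  0.38847493 -3.60564393] 0.5191784597928805 10.6833
```

View pics/c1.png

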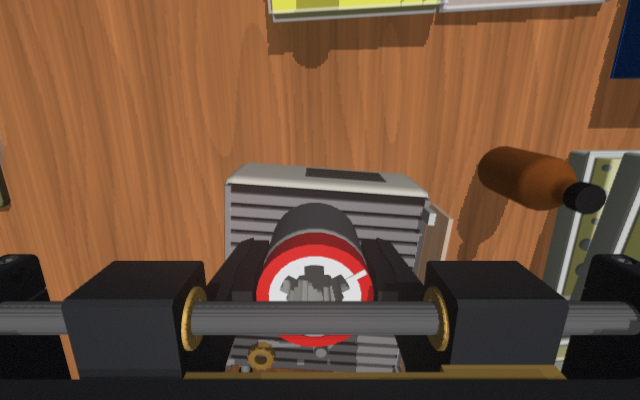

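The wrist view shows the drum held upright, its red ring centred at about (290,315) and the mark at (275,360). I'll check the in-hand pose by overlay.

```bash
cat > inhand.py <<'E'
from h import *; import sys
def run(png,yawdeg,name,dx=0,dy=0,dz=-.0085,tip=0):
    im=cv2.imread('pics/%s.png'%png)[:,:,::-1]
    # tool-frame model: project using identity pose
    s=dict(tool_pos=np.zeros(3),eef_rot=np.array([0,0,0,1.]))
    yaw=np.radians(90-yawdeg) # world yaw -> tool yaw (tool x=world y, tool y=world x)
    c=np.array([dx,dy])
    P=[(x,(255,0,0)) for x in splines(c,yaw,dz,.0145,.0076,.0108)]+[(circ(c,.0235,dz),(0,255,0))]
    a=yaw; P.append(([np.r_[c[0]+r*np.cos(a),c[1]+r*np.sin(a),dz] for r in (.018,.0235)],(255,0,255)))
    overlay(im,s,P,proj('wrist',[dx,dy,dz],s),f=6,h=(45,65),name=name)
run(sys.argv[1],float(sys.argv[2]),sys.argv[3],*[float(x) for x in sys.argv[4:]])
E
python3 inhand.py c1 30 c1o
```

```text
(no output)
```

View pics/c1o.png

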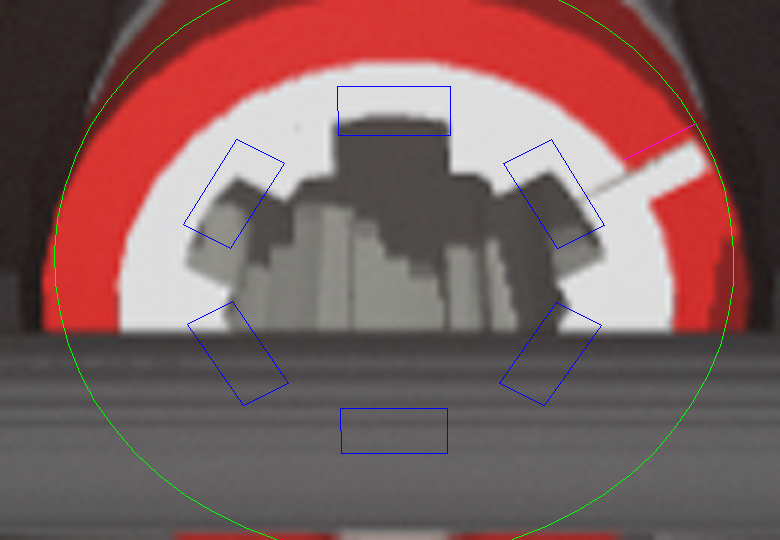

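```bash
python3 inhand.py c1 30 c1p 0 0 -0.012; python3 inhand.py c1 30 c1q -0.001 0 -0.012
```

```text
(no output)
```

View pics/c1p.png

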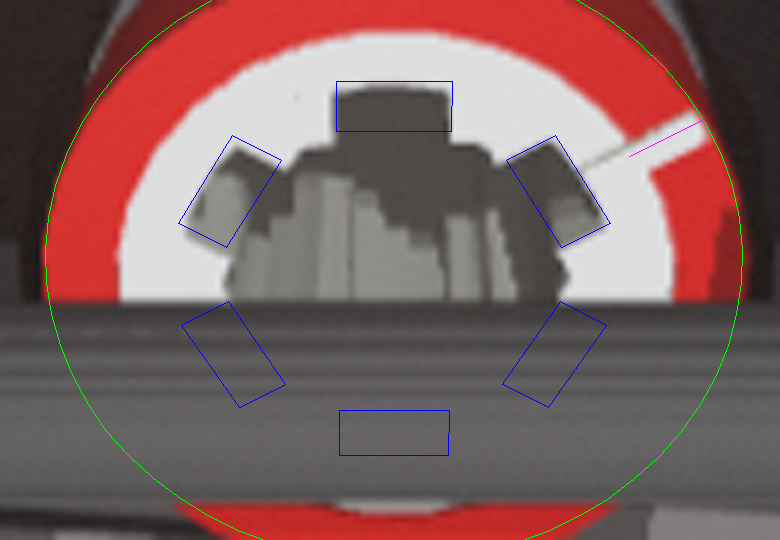

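View pics/c1q.png

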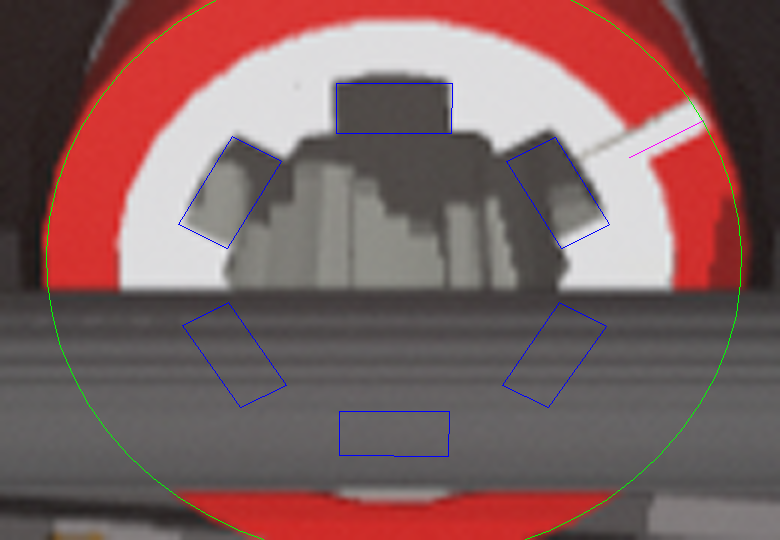

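The in-hand overlay fits with the top 12 mm behind the TCP. The drum is centred within 0.5 mm at 30°. Next I'll go above the spindle.

Request:
jog_arm --rows '[[[-0.05,0.004,0],0],[[-0.1,0.004,0],0],[[-0.14,0.004,0],0],[[-0.165,0.004,0.02],0],[[-0.165,0.004,0.035],0],[[-0.165,0.004,0.035],0],[[-0.165,0.004,0.035],0],[[-0.165,0.004,0.035],0],[[-0.165,0.004,0.035],0],[[-0.165,0.004,0.035],0],[[-0.165,0.004,0.035],0],[[-0.165,0.004,0.035],0]]'

```text
clock: 11.73
tool_pos: [0.53, -0.1631, 0.2738]
eef_rot: [0.707, 0.707, 0.0, 0.0]
contact_force: [-1.3, -0.2, -3.2]
opening: 0.517
```

```bash
cat > st.py <<'E'
from h import *
s=get_state(); M=R.from_quat(s['eef_rot']).as_matrix()
print(s['tool_pos'].round(4) if hasattr(s['tool_pos'],'round') else s['tool_pos'],'jawyaw',np.degrees(np.arctan2(M[1,1],M[0,1])).round(2),'z',M[:,2].round(4),np.round(s['contact_force'],1),np.round(s['moment'],2),round(float(s['opening']),3),s['clock'])
E
python3 st.py
python3 - <<'E'
from h import *
im=snapshot('side'); cv2.imwrite('pics/s2.png',cv2.resize(im[110:260,240:440][:,:,::-1],None,fx=4,fy=4))
im=snapshot('wrist'); cv2.imwrite('pics/w3.png',im[:,:,::-1])
E
python3 st.py
```

```text
[ 0.53   -0.1631  0.2738] jawyaw 0.03 z [ 7.e-04 -1.e-04 -1.e+00] [-1.3 -0.2 -3.2] [ 0.    0.03 -0.01] 0.517 11.7333
[ 0.5298 -0.1634  0.2737] jawyaw 0.01 z [ 4.e-04 -1.e-04 -1.e+00] [ 0.4  0.  -3.1] [-0.07  0.01 -0.02] 0.522 11.8333
```

View pics/s2.png

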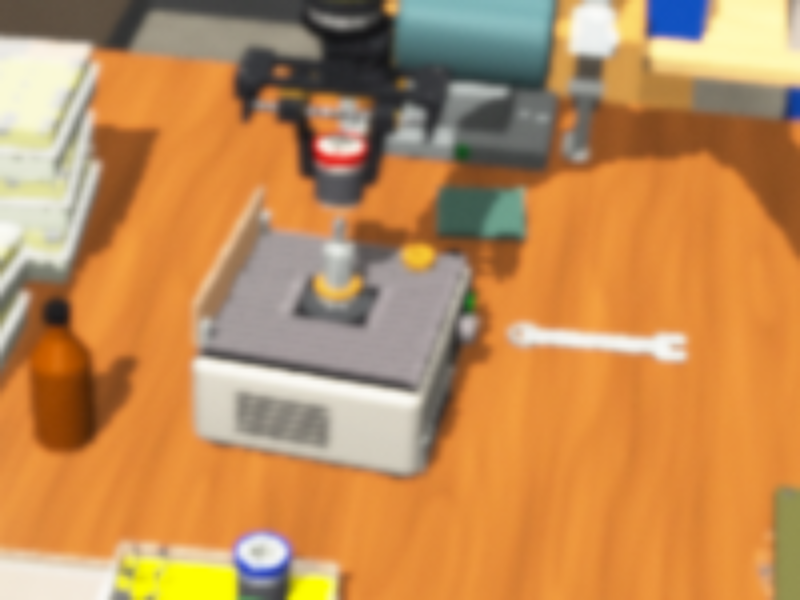

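View pics/w3.png

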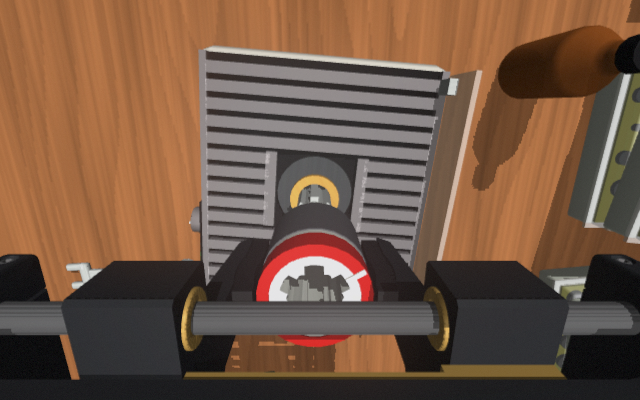

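The side view shows the drum above the nose, and the wrist view agrees. I'll correct y by -3.3 mm and descend over the thread.

Request:
jog_arm --rows '[[[-0.0045,0,0],0],[[-0.0045,0,0],0],[[-0.0045,0,0],0],[[-0.0045,0,0],0],[[-0.0045,0,0.015],0],[[-0.0045,0,0.03],0],[[-0.0045,0,0.04],0],[[-0.0045,0,0.05],0],[[-0.0045,0,0.05],0],[[-0.0045,0,0.05],0],[[-0.0045,0,0.05],0],[[-0.0045,0,0.05],0]]'

```text
clock: 12.83
tool_pos: [0.5302, -0.1669, 0.2365]
eef_rot: [0.707, 0.707, 0.0, 0.001]
contact_force: [-0.2, 0.2, -3.6]
opening: 0.515
```

```bash
python3 st.py
```

```text
[ 0.5302 -0.1669  0.2365] jawyaw 0.0 z [ 1.2e-03 -2.0e-04 -1.0e+00] [-0.2  0.2 -3.6] [ 0.05 -0.05 -0.04] 0.515 12.8333
```

Request:
jog_arm --rows '[[[0,0,0.004],0],[[0,0,0.008],0],[[0,0,0.012],0],[[0,0,0.016],0],[[0,0,0.019],0],[[0,0,0.022],0],[[0,0,0.025],0],[[0,0,0.028],0],[[0,0,0.028],0],[[0,0,0.028],0]]'

```text
clock: 13.67
tool_pos: [0.5297, -0.167, 0.2148]
eef_rot: [0.707, 0.707, -0.0, -0.0]
contact_force: [-0.6, -1.1, -3.2]
opening: 0.517
```

```bash
python3 st.py
```

```text
[ 0.5297 -0.167   0.2148] jawyaw -0.01 z [-3.e-04 -1.e-04 -1.e+00] [-0.6 -1.1 -3.2] [-0.01 -0.02  0.04] 0.517 13.6667
```

Over the core with no contact. Continuing down in small steps.

Request:
jog_arm --rows '[[[0,0,0.003],0],[[0,0,0.006],0],[[0,0,0.009],0],[[0,0,0.012],0],[[0,0,0.015],0],[[0,0,0.015],0],[[0,0,0.015],0]]'

```text
clock: 14.25
tool_pos: [0.5296, -0.1671, 0.2034]
eef_rot: [0.707, 0.707, -0.0, -0.0]
contact_force: [-0.0, -1.5, -3.7]
opening: 0.518
```

```bash
python3 st.py
```

```text
[ 0.5296 -0.1671  0.2034] jawyaw -0.01 z [-5.e-04 -2.e-04 -1.e+00] [-0.  -1.5 -3.7] [-0.35  0.1   0.06] 0.518 14.25
```

The force stays at the drum's weight alone, so the splines have meshed. Continuing down to the flange.

Request:
jog_arm --rows '[[[0,0,0.004],0],[[0,0,0.008],0],[[0,0,0.012],0],[[0,0,0.016],0],[[0,0,0.02],0],[[0,0,0.024],0],[[0,0,0.026],0],[[0,0,0.026],0],[[0,0,0.026],0]]' --newtons 55

```text
clock: 15.0
tool_pos: [0.5296, -0.1671, 0.1839]
eef_rot: [0.707, 0.707, -0.0, -0.0]
contact_force: [-0.7, -3.8, -5.3]
opening: 0.519
```

```bash
python3 st.py
```

```text
[ 0.5296 -0.1671  0.1839] jawyaw -0.01 z [-5.e-04 -2.e-04 -1.e+00] [-0.7 -3.8 -5.3] [-0.68  0.19 -0.06] 0.519 15.0
```

Request:
jog_arm --rows '[[[-0.0007,0,0.002],0],[[-0.0007,0,0.004],0],[[-0.0007,0,0.006],0],[[-0.0007,0,0.008],0],[[-0.0007,0,0.01],0],[[-0.0007,0,0.01],0],[[-0.0007,0,0.01],0]]'

```text
clock: 15.58
tool_pos: [0.5299, -0.1673, 0.1771]
eef_rot: [0.707, 0.707, 0.0, 0.0]
contact_force: [-2.8, -2.2, 3.4]
opening: 0.515
```

```bash
python3 st.py
```

```text
[ 0.5299 -0.1673  0.1771] jawyaw 0.01 z [ 4.e-04 -1.e-04 -1.e+00] [-2.8 -2.2  3.4] [-0.42  0.44 -0.02] 0.515 15.5833
```

The flange has been reached: +3.4 N, which is the 7 N spring less the weight. Pressing home.

Request:
jog_arm --rows '[[[-0.0002,0,0.002],0],[[-0.0002,0,0.004],0],[[-0.0002,0,0.006],0],[[-0.0002,0,0.008],0],[[-0.0002,0,0.008],0],[[-0.0002,0,0.008],0]]' --newtons 60

```text
clock: 16.08
tool_pos: [0.5299, -0.1674, 0.1715]
eef_rot: [0.707, 0.707, 0.0, 0.0]
contact_force: [-3.3, -1.3, 8.0]
opening: 0.518
```

```bash
python3 st.py
```

```text
[ 0.5299 -0.1674  0.1715] jawyaw 0.0 z [ 6.e-04 -1.e-04 -1.e+00] [-3.3 -1.3  8. ] [-0.29  0.78 -0.01] 0.518 16.0833
```

Request:
jog_arm --rows '[[[0,-0.0004,0.001],0],[[0,-0.0004,0.002],0],[[0,-0.0004,0.003],0],[[0,-0.0004,0.003],0],[[0,-0.0004,0.003],0]]'

```text
clock: 16.5
tool_pos: [0.5299, -0.1674, 0.1695]
eef_rot: [0.707, 0.707, 0.0, 0.001]
contact_force: [-3.0, -1.5, 9.6]
opening: 0.514
```

```bash
python3 st.py
```

```text
[ 0.5299 -0.1674  0.1695] jawyaw 0.01 z [ 1.3e-03 -2.0e-04 -1.0e+00] [-3.  -1.5  9.6] [-0.23  0.79  0.04] 0.514 16.5
```

Request:
jog_arm --rows '[[[0,0,0.001],0],[[0,0,0.002],0],[[0,0,0.003],0],[[0,0,0.003],0],[[0,0,0.003],0],[[0,0,0.003],0]]'

```text
clock: 17.0
tool_pos: [0.5299, -0.1674, 0.1693]
eef_rot: [0.707, 0.707, 0.0, 0.001]
contact_force: [-6.2, 0.7, 26.8]
opening: 0.513
```

```bash
python3 st.py
```

```text
[ 0.5299 -0.1674  0.1693] jawyaw 0.0 z [ 2.2e-03 -9.0e-04 -1.0e+00] [-6.2  0.7 26.8] [-0.01  1.73 -0.04] 0.513 17.0
```

The force jumped to 27 N with no further travel, so this is the hard stop, about 8 mm below first flange contact. Checking by camera.

```bash
python3 - <<'E'
from h import *
im=snapshot('side'); cv2.imwrite('pics/s4.png',cv2.resize(im[110:260,240:440][:,:,::-1],None,fx=4,fy=4))
im=snapshot('scene'); cv2.imwrite('pics/sc4.png',im[:,:,::-1])
im=snapshot('wrist'); cv2.imwrite('pics/w4.png',im[:,:,::-1])
E
python3 inhand.py w4 30 w4o -0.0005 0 -0.012; python3 st.py
```

```text
[ 0.5299 -0.1674  0.1693] jawyaw -0.0 z [ 2.2e-03 -9.0e-04 -1.0e+00] [-7.1  0.9 27. ] [-0.05  1.76 -0.05] 0.516 17.15
```

View pics/s4.png

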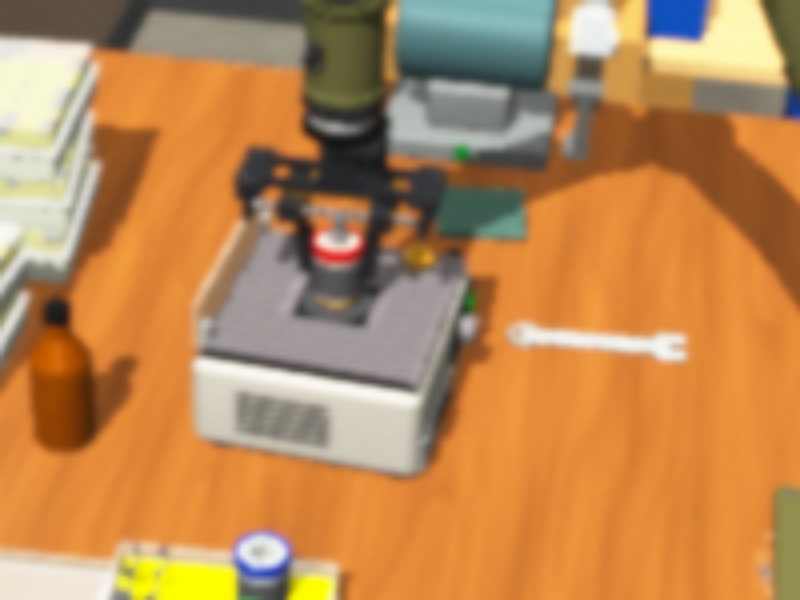

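View pics/w4.png

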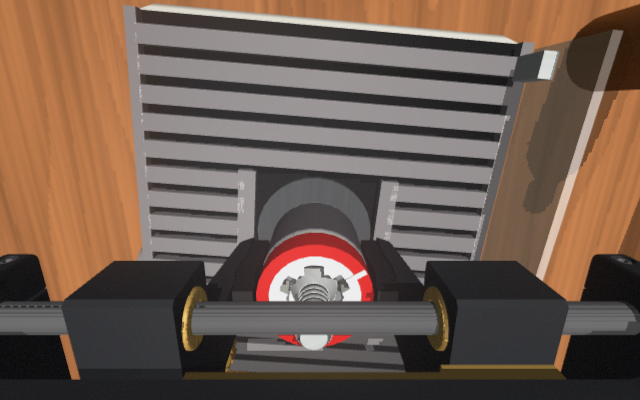

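View pics/w4o.png

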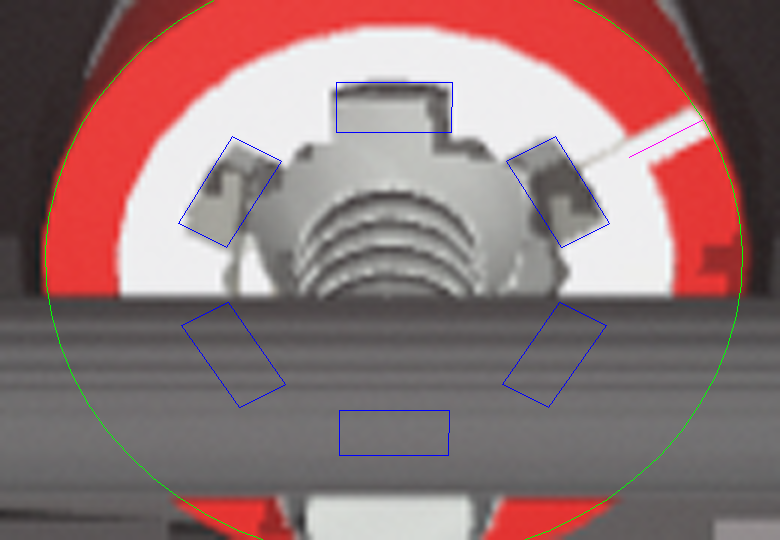

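View pics/sc4.png

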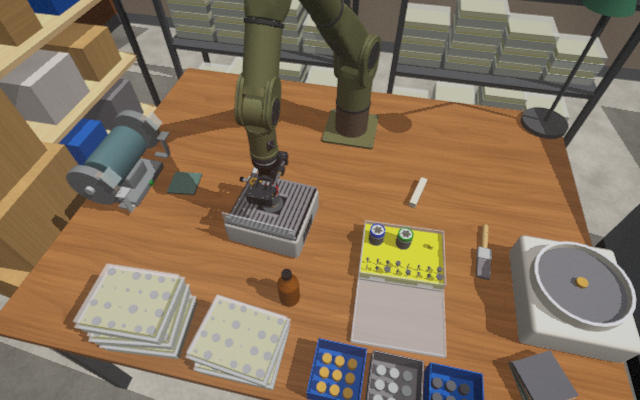

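The pictures show the splines meshed, the drum unslipped in the grip, the thread standing out of the top, and the nut and other drums undisturbed. Handing in.

```bash
python3 - <<'E'
from plant import *
print(workorder.finish_job())
E
python3 st.py
```

```text
the job is handed in; nothing more can be done
None
the job is handed in; nothing more can be done
```

The red drum is on the grinder spindle, red end up and pressed fully home, and the arm is still gripping and pushing it down. I handed the job in at about 17 s on the robot's clock, against the 58 s limit.

- **Alignment:** the drum's slots and the spindle's splines both measured about 30°, so no turn was needed and they meshed on the way down.
- **Fully home:** the spring force rose from 3.4 N to about 10 N over about 7.6 mm of travel. It then jumped to 27 N with only 0.2 mm more, which is the hard stop. The arm was holding about 27 N down with a 60 N grip when I handed in.
- **Last pictures:** the splines sit in the slots, the threaded nose stands out of the top, and the drum has not slipped in the grip. The nut, the blue and green drums and the other bench items look unmoved.
- **Disagreements:**
  - The drum's top stood about 3.5 mm higher in the grip than I had reckoned from its height in the case.
  - The final tool height was about 1.7 mm below my estimate for fully home. I relied on the spring travel and the force jump instead.
  - A side load of about 7 N, from slight misalignment, remained at the end.
- **Not verified:** the hand-in gave no verdict, and the robot gave no reading afterwards, so I couldn't check the final second of holding.

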